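# Gauge a clay collar, then hold the drying box open at its mark

### The job

We are about to load the drying box. Find the clay collar whose bore passes over the gauge pin, lower it gently (no dropping) right down the pin onto the base and leave it there, without disturbing the other collar, the pointer or the things lying about; then raise the box's lid by its pull to the angle of the steel pointer beside it and finish while still holding it steady there, since it falls shut if let go.

Things in the scene. Friction and masses are not known exactly. Their poses are not given: they have to be found in the camera images.
- wide_center (a point): Centre (half-way up) of the wide-bored terracotta collar, a loose plain tube standing on end: 40 mm outside, 50 mm tall, 23 mm bore right through, about 75 g; z is its axis. This one passes over the pin.
- tight_center (a point): Centre (half-way up) of the tight-bored terracotta collar: same clay, 40 mm outside, 50 mm tall, but only an 11 mm bore, so it cannot pass over the pin. The two collars' places are swapped at random.
- pin_foot (a point): Foot of the upright gauge pin, on its axis, at the top face of its base (12 mm above the table); z up. The pin is steel, 16 mm in diameter, 66 mm tall above this point, the top 10 mm tapered; the aluminium base, fixed to the table, is 80 x 80 x 12 mm.
- lid_hinge (a point): Middle of the hinge line of the drying box, a plywood box fixed to the table, 220 mm deep (x), 260 mm wide (y), 120 mm tall, with the hinge along its far upper edge, 126 mm above the table. Axes are the box's: x away from the robot, y along the hinge, z up. The box is turned by up to about 12 degrees from start to start.
- lid_pull (a point): Grip point of the lid's pull: a dark wooden tongue 24 mm wide (along the hinge) and 18 mm thick that stands out 54 mm from the middle of the lid's front edge, on the robot's side. The point lies in its middle, 250 mm from the hinge line along the lid's -x, 30 mm in front of the lid's edge; with the lid shut it is 126 mm above the table. Axes turn with the lid (x towards the hinge, y along the hinge). Can be pinched by its sides from above.
- lid (a joint): Lid angle, rad: 0 shut, grows as the pull end is raised, up to 1.25. It is a 12 mm plywood lid, about 0.5 kg, on a free hinge: it falls shut if let go (about 1.3 to 3.5 N at the pull carries it).
- mark (a joint): Angle of the set pointer, rad, on the same hinge line and measured the same way as the lid: 0 level, larger is higher. Preset between 0.45 and 0.75; stiff, stays as set. The lid is at the mark when both angles are equal.
- mark_tip (a point): Centre of the round end (28 mm) of the set pointer, a thin steel arm beside the lid's right (-y) edge, 24 mm clear of the box's side, 160 mm from the hinge line along the arm's -x. Axes turn with the pointer (x towards the hinge).
- bowl_mid (a point): Bystander, loose: terracotta bowl, 100 mm wide, 50 mm tall; point half-way up at its middle.
- jar_mid (a point): Bystander, loose: glass jar with white cap, 60 mm wide, 90 mm tall; point half-way up at its middle.
- tile_mid (a point): Bystander, loose: white test tile 70 x 70 x 10 mm; point half-way up at its middle.
- brush_mid (a point): Bystander, loose: brush lying on the table; point half-way up, at the tool's own origin.
- shaper_mid (a point): Bystander, loose: scraper with a flat steel blade and wooden handle lying on the table; point half-way up, at the tool's own origin.
- wedge_block_mid (a point): Bystander, loose: wooden block 90 x 45 x 35 mm; point half-way up at its middle.
- dish_mid (a point): Bystander, loose: blue glazed dish, 110 mm wide, 20 mm tall; point half-way up at its middle.
Not all that is in view belongs to the job. Leave any blue look-alike of the part that bears wide_center alone.

How it is judged:
On the way, in this order (a step that is already met when the one before it is completed fails the run):
1. the wide-bored collar is right down on the gauge pin's base and released, the lid still shut (horizontal distance between wide_center and pin_foot below 0.008 m and z of wide_center in the frame of pin_foot below 0.029 m and angle between the z axis of wide_center and the z axis of pin_foot, either way round below 0.12 rad and contact force between the fingers and wide_collar below 0.05 N and value of joint lid below 0.1 rad), for 0.2 s.
2. the lid is held by the gripper, still, at the pointer's angle (angle between the x axis of lid_pull and the x axis of mark_tip, either way round below 0.08 rad and contact force between the fingers and lid above 0.5 N and velocity of joint lid between -0.1 and 0.1 rad/s), for 0.3 s.
At the end, for the whole second after the job is handed in: The wide-bored collar rests on the gauge base around the pin (within 4 mm of fully down, upright, not touched); the lid is carried by the gripper's fingers at the pointer's angle within 0.08 rad (4.5 degrees) and still, no collar propping it (all of step 2 and horizontal distance between wide_center and pin_foot below 0.008 m and z of wide_center in the frame of pin_foot below 0.029 m and angle between the z axis of wide_center and the z axis of pin_foot, either way round below 0.12 rad and contact force between the fingers and wide_collar below 0.05 N and contact force between lid and wide_collar below 0.1 N and contact force between lid and tight_collar below 0.1 N); the arm keeps its last pose, push and grip.
It fails at once if the tight-bored collar is moved more than 30 mm (distance of tight_center from where it was at the start of the episode above 0.03 m).
It fails at once if the set pointer is moved (more than 8 mm at its end) (distance of mark_tip from where it was at the start of the episode above 0.008 m).
It fails at once if the collar is dropped down the pin (faster than 0.4 m/s on it) (horizontal distance between wide_center and pin_foot below 0.012 m and z of wide_center in the frame of pin_foot below 0.085 m and linear speed of wide_collar above 0.4 m/s).
It fails at once if something lying about is moved more than 40 mm (distance of any of bowl_mid, jar_mid, tile_mid, brush_mid, shaper_mid, wedge_block_mid, dish_mid from where it was at the start of the episode above 0.04 m).
It also fails if it takes over 61 s, if anything falls off the work surface, if the arm or the gripper's body presses on something with over 40 N, if the wrist force passes 120 N, or if a joint passes its speed limit or range.

### The arm

A 6-joint arm with a two-finger parallel gripper is mounted at the origin on the work surface. World frame = base frame: x ahead of the robot, y to its left, z up, the work surface at z = 0. Lengths are in m, angles in rad, forces in N, time in s.
With the tool pointing down it reaches from about 0.225 to 0.875 m from the base axis. Payload 3.4 kg.
Tool frame: the origin (TCP) lies midway between the tips of the shut fingers; the grasp point (between the pads) lies 19 mm behind it; z points along the fingers, y is the line along which they close (so a half turn about z gives the same grasp; the last joint's range is limited). The gripper opens to 85 mm and grips with 20 to 120 N. Pads are 22 mm wide; open, the fingers measure 114 mm over their backs; the gripper's body (76 mm by 85 mm) begins 54 mm behind the grasp point. The pads swing forward as they close: fully open they stand 13 mm farther back than shut.
Start: joints at [1.007, 0.276, 1.505, -0, 1.361, -0.121], TCP at [0.246, 0.52, 0.231] pointing down, gripper open.
Joint ranges: [-2.89, 2.89], [-0.75, 2.08], [0.22, 2.7], [-1.18, 4.32], [0.11, 2.71], [-2.7, 2.7]. Speed limits (rad/s): [2.57, 2.57, 3.14, 3.14, 3.14, 3.14].

### API

Orientations are given as a unit quaternion [w, x, y, z].
In Python, from rig import * gives the robot as it stands.
- The arm moves only by the tool apply_moves, never from a script. Its argument "steps" is one flat list of numbers, 4 for each row, row after row: the shift along the world's x, y, z in cm, then the turn about the world's z in degrees. A call has 1 to 8 rows; each row is the pose to reach, as a shift and turn from the pose commanded when the call began; what a row does not reach only later rows make up. A row lasts 1/12 s, in which the tool goes at most 41.7 mm and 7.16 degrees, less where a joint would pass 70% of its speed; a pose out of reach is approached as far as the arm can. A call with a gripper value outside its range is refused whole. "jaw" is the closure in counts, from 0 (fully open) to 255 (shut), set as the call begins (left out, the last holds). The fingers move at their own pace and stop on an object; "newtons" is the grip in N (left out, the last holds). Time passes only in rows, so rows that repeat a pose let the fingers close. It gives the time, the measured TCP pose, the force, the opening and the grip force at its end, in the units of the state.
- get_state(): the state, without advancing time (a new reading comes with each control period).
- get_image(name): name is "scene" or "top"; returns the picture (384x512x3 uint8, red, green, blue); there is no depth.
- calibration(name): a dict with "fx", "fy", "cx", "cy" (pixels), "k1" (the pictures are not rectified: a ray, as slopes to the right and down, at radius r is drawn at 1 + k1 r^2 times it, then the intrinsics apply), "xyz" and "rotation" of the camera in the world. Camera axes: x right, y up, looking along -z (the intrinsics and any distortion apply to the point x, -y, -z); pixel columns grow to the right and rows downward; lengths in m; the calibration is good to about 2 mm. A picture is of the moment at which its call begins. calibration takes no time and is no camera call.
- sign_off(): hands the job in; it is judged then, once.
The state is a dict: "clock": time; "qpos": joint angles; "qd": joint speeds; "effort": joint torques, N m; "position": TCP position; "ee_rot": TCP orientation; "contact_force": force on the tool from outside, world axes, zero at the start; "moment": the same for the moment, N m; "width": finger opening in m; "gripper_force": force on a finger pad.
Only numpy, scipy, OpenCV 4.12 (cv2) and the standard library are available. Lean on these libraries where they do the work, as an engineer would, in place of code of your own. Each camera call takes 0.05 s, during which the arm holds its last target. There are 200 camera calls.

## Working session

There is one attempt and no reset: what is moved stays moved. The work goes in short steps, Python scripts to look and compute and a tool call to move; the robot and the scene stay as the last step left them, time stands still between calls to the robot, and variables do not carry over. Pictures are saved under pics/ and viewed, at most 10 in all, crops included, and the job is handed in when it is done.

Besides the shell and the picture viewer there is one more tool, called after "Call:" as name(argument=value, ...) on one line, values as JSON. apply_moves: Moves the arm, as the interface text tells. Its arguments: {"type":"object","properties":{"steps":{"type":"array","items":{"type":"number"}},"jaw":{"type":"number"},"newtons":{"type":"number"}},"required":["steps"]}

```bash
mkdir -p pics; cat > h.py <<'E'
from rig import *
import numpy as np, cv2
def grab(n,f):
    im=get_image(n); cv2.imwrite('pics/'+f,cv2.cvtColor(im,cv2.COLOR_RGB2BGR)); return im
def ray(n,u,v):
    c=calibration(n); d=np.array([(u-c['cx'])/c['fx'],(v-c['cy'])/c['fy']])
    p=d.copy()
    for _ in range(20): p=d/(1+c['k1']*(p@p))
    R=np.array(c['rotation']).reshape(3,3)
    return np.array(c['xyz']),R@np.array([p[0],-p[1],-1])
def plane(n,u,v,z):
    o,d=ray(n,u,v); return o+d*(z-o[2])/d[2]
def proj(n,P):
    c=calibration(n); R=np.array(c['rotation']).reshape(3,3)
    q=R.T@(np.array(P)-np.array(c['xyz'])); s=np.array([q[0],-q[1]])/-q[2]
    s=s*(1+c['k1']*(s@s)); return np.array([s[0]*c['fx']+c['cx'],s[1]*c['fy']+c['cy']])
def tri(a,b):
    (o1,d1),(o2,d2)=a,b
    t=np.linalg.lstsq(np.c_[d1,-d2],o2-o1,rcond=None)[0]
    p,q=o1+d1*t[0],o2+d2*t[1]; return (p+q)/2,np.linalg.norm(p-q)
E
python3 - <<'E'
from h import *
for n in('top','scene'):
    grab(n,n+'0.png'); print(n,calibration(n))
E
```

```text
top {'fx': 366.6927776258477, 'fy': 366.6927776258477, 'cx': 261.28577019446374, 'cy': 198.401501248859, 'k1': -0.07948232675416216, 'xyz': array([ 0.31635714, -0.03714592,  1.1064729 ]), 'rotation': array([ 0.71625594,  0.0754172 , -0.06928519, -0.690282  ])}
scene {'fx': 350.58942995775175, 'fy': 350.58942995775175, 'cx': 254.9163294600264, 'cy': 191.5236274433185, 'k1': -0.03417021103682297, 'xyz': array([ 0.89127344, -0.57415128,  0.92174382]), 'rotation': array([0.90114977, 0.31360855, 0.09639318, 0.28334983])}
```

View pics/top0.png

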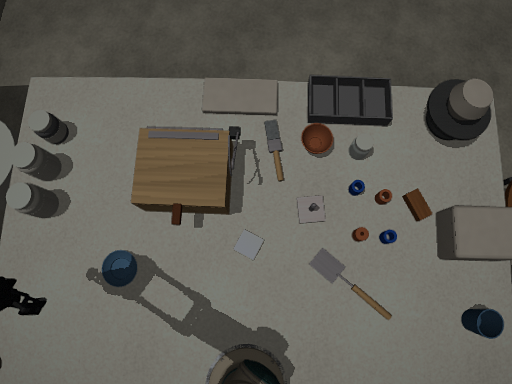

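View pics/scene0.png

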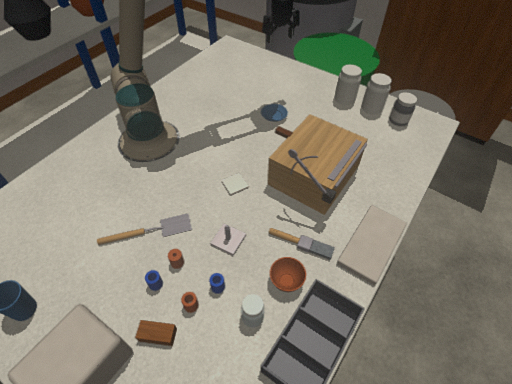

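The top view shows terracotta collars at about (384,197) and (361,234), blue look-alikes at (357,187) and (388,237), the pin at (313,208), the lid pull at (177,213) and the pointer near (235,133) to (230,170). The scene view shows the collars at (190,301) and (175,258), the pin at (227,235), and the pointer's round end at about (293,155).

```bash
python3 - <<'E'
s=open('h.py').read()
s=s.replace("import numpy as np, cv2","import numpy as np, cv2\nfrom scipy.spatial.transform import Rotation as Ro\ndef RM(c): q=c['rotation']; return Ro.from_quat([q[1],q[2],q[3],q[0]]).as_matrix()")
s=s.replace("np.array(c['rotation']).reshape(3,3)","RM(c)")
open('h.py','w').write(s)
E
python3 - <<'E'
from h import *
T=cv2.imread('pics/top0.png');S=cv2.imread('pics/scene0.png')
def up(I,x,y,w,h,k): return cv2.resize(I[y:y+h,x:x+w],None,fx=k,fy=k,interpolation=cv2.INTER_CUBIC)
a=up(T,290,170,130,85,6)
cv2.imwrite('pics/c1.png',a[:600,:800])
b=np.vstack([up(S,260,115,130,100,5)])
cv2.imwrite('pics/c2.png',b)
def an(n,I):
    h=cv2.cvtColor(I,cv2.COLOR_BGR2HSV)
    m=((h[...,0]<15)&(h[...,1]>110)&(h[...,2]>50)).astype(np.uint8)
    N,L,st,ce=cv2.connectedComponentsWithStats(m)
    for i in range(1,N):
        if 30<st[i,4]<2500: print(n,st[i],ce[i].round(1),plane(n,*ce[i],.03).round(3))
an('top',T);an('scene',S)
for n,p in(('top',(313,208)),('scene',(229,238))): print(plane(n,*p,.012))
E
```

```text
top [302 123  31  31 725] [317.2 138.1] [ 0.738 -0.191  0.03 ]
top [508 186   4  21  65] [509.8 197.8] [ 0.57  -0.796  0.03 ]
top [379 189  13  13  92] [384.9 195.2] [ 0.564 -0.397  0.03 ]
top [406 189  26  31 400] [418.6 204. ] [ 0.54 -0.5   0.03]
top [172 204   8  20 141] [175.6 213.3] [0.485 0.231 0.03 ]
top [355 227  14  14 132] [361.4 233.6] [ 0.445 -0.323  0.03 ]
scene [ 70   0  23  16 249] [82.3  6.6] [-1.084  0.545  0.03 ]
scene [182   0  24  13 140] [194.5   5. ] [-0.562  0.919  0.03 ]
scene [144   5  31  24 208] [158.7  16.3] [-0.632  0.704  0.03 ]
scene [215   8  48  24 318] [238.6  19.4] [-0.252  0.922  0.03 ]
scene [ 88  42  18  17 103] [96.5 49.9] [-0.634  0.283  0.03 ]
scene [  0  55  82  54 694] [40.4 81. ] [-0.634 -0.027  0.03 ]
scene [276 127  16   9  58] [283.6 131. ] [0.415 0.306 0.03 ]
scene [168 249  14  19 167] [174.6 256.8] [ 0.44  -0.317  0.03 ]
scene [270 257  36  35 970] [287.4 273.9] [ 0.729 -0.179  0.03 ]
scene [182 292  15  20 225] [189.4 301.6] [ 0.561 -0.392  0.03 ]
scene [136 320  40  25 715] [155.2 332. ] [ 0.543 -0.499  0.03 ]
[ 0.51968956 -0.18126559  0.012     ]
[ 0.5215565  -0.17231374  0.012     ]
```

View pics/c1.png

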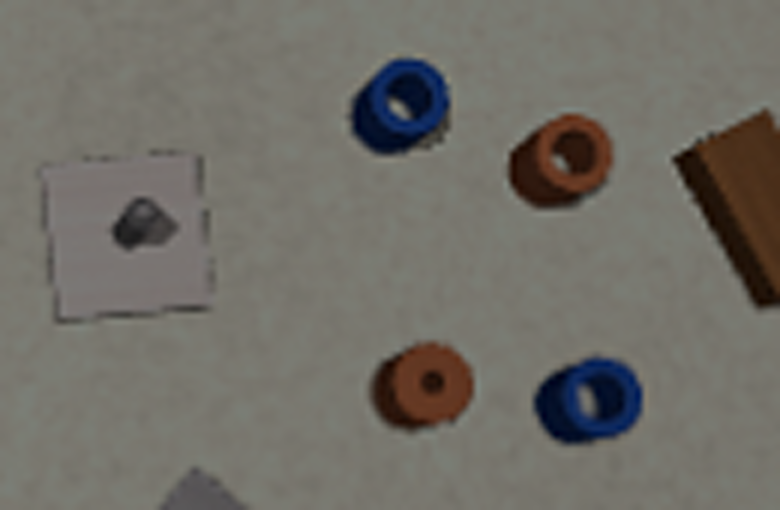

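View pics/c2.png

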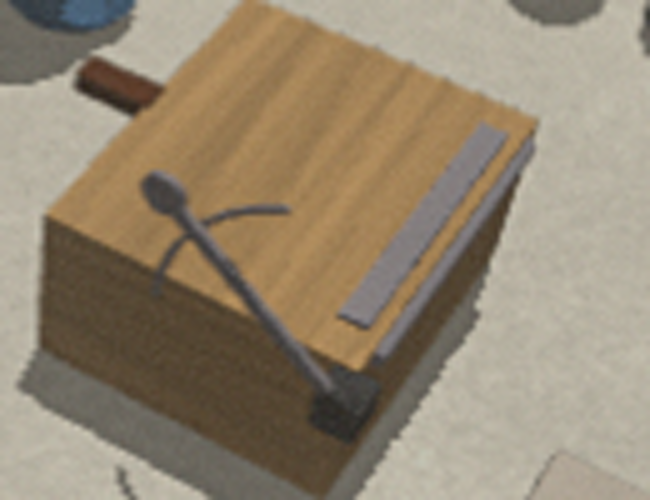

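The wide collar is the upper one, with its ring centre at crop (574,153). The tight one is at crop (432,383), the pin base centre is near crop (128,239), and the pointer's round end is at c2 crop (163,193). I'll turn these into positions.

```bash
python3 - <<'E'
from h import *
t=lambda x,y:(290+(x+.5)/6-.5,170+(y+.5)/6-.5)
s=lambda x,y:(260+(x+.5)/5-.5,115+(y+.5)/5-.5)
print('wide',plane('top',*t(574,153),.05),'tight',plane('top',*t(432,383),.05))
b=np.array([plane('top',*t(*p),.012) for p in((42,172),(200,155),(212,305),(57,322))]);print('base',b.mean(0),[np.linalg.norm(b[i]-b[i-1]).round(4) for i in range(4)])
L=np.array([plane('scene',*s(*p),.132) for p in((48,215),(362,368),(537,122),(250,-2))])
print('lid FR,BR,BL,FL',L.round(4))
Lt=[plane('top',*p,.132)[:2].round(3) for p in((230,209),(228,129),(141,128),(134,204))];print(Lt)
S=cv2.imread('pics/scene0.png');T=cv2.imread('pics/top0.png')
for n,I,x0,y0,w,h in(('scene',S,175,240,90,75),('scene',S,205,220,40,40)): 
    pass
a=cv2.resize(S[215:325,150:260],None,fx=5,fy=5,interpolation=cv2.INTER_CUBIC)
q=cv2.resize(T[110:240,120:250],None,fx=4,fy=4,interpolation=cv2.INTER_CUBIC)
o=np.zeros((550,800,3),np.uint8);o[:440,:360]=cv2.resize(a,None,fx=.8,fy=.8)[:440,:360];o[:520,360:]=q[:520,:440];cv2.imwrite('pics/c3.png',o)
st=get_state();print(st['position'],Ro.from_quat(np.roll(st['ee_rot'],-1)).as_matrix().round(3))
E
```

```text
wide [ 0.55928701 -0.3914553   0.05      ] tight [ 0.44273264 -0.31842473  0.05      ]
base [ 0.51561313 -0.17490635  0.012     ] [np.float64(0.0771), np.float64(0.0813), np.float64(0.0772), np.float64(0.0787)]
lid FR,BR,BL,FL [[0.4972 0.0756 0.132 ]
 [0.7137 0.0781 0.132 ]
 [0.7132 0.3306 0.132 ]
 [0.4975 0.3315 0.132 ]]
[array([0.486, 0.059]), array([0.716, 0.077]), array([0.712, 0.328]), array([0.49 , 0.323])]
[0.24612436 0.51912964 0.23052499] [[-0.904  0.428 -0.001]
 [ 0.428  0.904 -0.001]
 [ 0.    -0.002 -1.   ]]
```

View pics/c3.png

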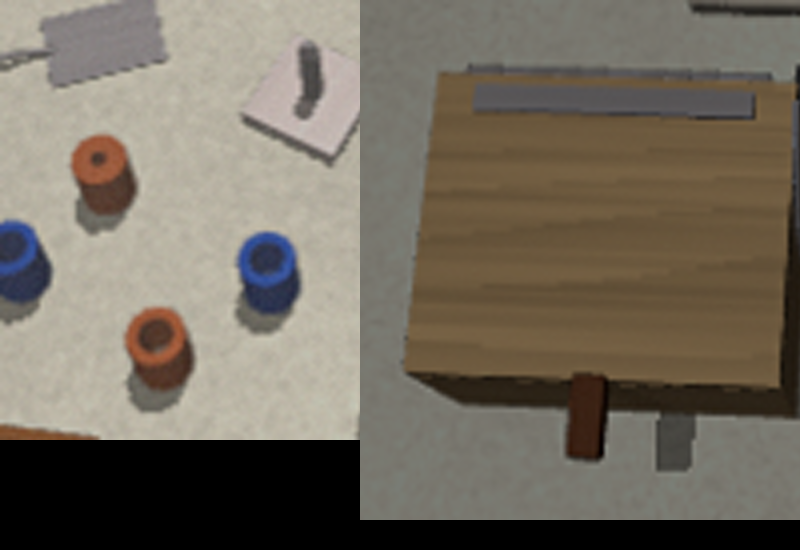

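The crop shows the wide ring centre in the scene view at about (188.8,298.7) and the pin tip at (227.3,225.8). The pull in the top view is centred at about (176.6,214.5).

```bash
python3 - <<'E'
from h import *
print('wide scene',plane('scene',188.8,298.7,.05),'tri',tri(ray('top',385.2,195.1),ray('scene',188.8,298.7)))
print('pin tip scene',plane('scene',227.3,225.8,.076),'tight sc',plane('scene',174.7,254.5,.05))
pu=plane('top',176.6,214.5,.135);print('pull',pu, 'ends',plane('top',176.2,224.3,.13),plane('top',177.3,204,.135))
# pointer: plane through hinge; hinge mid, yaw from lid corners
F=np.array([[.4972,.0756],[.4975,.3315]]);B=np.array([[.7137,.0781],[.7132,.3306]])
ax=(B.mean(0)-F.mean(0));yaw=np.arctan2(ax[1],ax[0]);print('yaw deg',np.degrees(yaw),F.mean(0),B.mean(0))
H=np.r_[(F.mean(0)+B.mean(0))/2,.126]; X=np.array([np.cos(yaw),np.sin(yaw),0]);Y=np.array([-np.sin(yaw),np.cos(yaw),0])
H=H+.11*X;print('hinge',H)
u=(260+163.5/5-.5,115+193.5/5-.5)
for off in(.150,.154,.160):
    P=H-off*Y; o,d=ray('scene',*u); k=((P-o)@Y)/(d@Y); q=o+k*d-P
    print(off,'ang',np.arctan2(q[2],-q@X),'r',np.hypot(q[2],q@X))
E
```

```text
wide scene [ 0.56189888 -0.39097833  0.05      ] tri (array([ 0.56037549, -0.39124959,  0.04783634]), np.float64(0.0020141580153225287))
pin tip scene [ 0.51913451 -0.17140817  0.076     ] tight sc [ 0.44563546 -0.31792216  0.05      ]
pull [0.46553706 0.20168613 0.135     ] ends [0.43957212 0.20179451 0.13      ] [0.49436859 0.20218059 0.135     ]
yaw deg 0.2121074235046653 [0.49735 0.20355] [0.71345 0.20435]
hinge [0.71539925 0.20435722 0.126     ]
0.15 ang 0.623777514815846 r 0.16182593660814065
0.154 ang 0.6529281655052078 r 0.16292866766857947
0.16 ang 0.695862305725077 r 0.1648377946615881
```

Call:
apply_moves(steps=[10.5,-30.3,0,-21.5,10.5,-30.3,0,-21.5,10.5,-30.3,0,-21.5,10.5,-30.3,0,-21.5,10.5,-30.3,0,-21.5,10.5,-30.3,0,-21.5,10.5,-30.3,0,-21.5,10.5,-30.3,0,-21.5], jaw=0, newtons=30)

```text
clock: 0.77
position: [0.3514, 0.2135, 0.2311]
ee_rot: [0.0, 0.398, 0.917, -0.001]
contact_force: [0.1, -0.1, -0.7]
width: 0.0855
gripper_force: 0.0
```

Call:
apply_moves(steps=[10.5,-30.3,0,-21.5,10.5,-30.3,0,-21.5,10.5,-30.3,0,-21.5,10.5,-30.3,0,-21.5,10.5,-30.3,0,-21.5,10.5,-30.3,0,-21.5,10.5,-30.3,0,-21.5,10.5,-30.3,0,-21.5])

```text
clock: 1.43
position: [0.4571, -0.09, 0.2311]
ee_rot: [0.001, 0.563, 0.827, -0.0]
contact_force: [-0.2, -0.0, 0.5]
width: 0.0854
gripper_force: 0.0
```

Call:
apply_moves(steps=[10.5,-30.3,0,-21.7,10.5,-30.3,0,-21.7,10.5,-30.3,0,-21.7,10.5,-30.3,0,-21.7,10.5,-30.3,0,-21.7,10.5,-30.3,0,-21.7,10.5,-30.3,0,-21.7,10.5,-30.3,0,-21.7])

```text
clock: 2.1
position: [0.5618, -0.3932, 0.2301]
ee_rot: [0.0, 0.708, 0.706, -0.0]
contact_force: [-0.1, -0.5, 0.6]
width: 0.0856
gripper_force: 0.0
```

Call:
apply_moves(steps=[-0.1,0.2,-4,0,-0.1,0.2,-8,0,-0.1,0.2,-11,0,-0.1,0.2,-14,0,-0.1,0.2,-17,0,-0.1,0.2,-19,0,-0.1,0.2,-21,0,-0.1,0.2,-21.8,0])

```text
clock: 2.77
position: [0.5584, -0.3858, 0.0094]
ee_rot: [-0.003, 0.708, 0.707, -0.0]
contact_force: [-0.7, 0.3, 0.1]
width: 0.0856
gripper_force: 0.0
```

Call:
apply_moves(steps=[0,0,0,0,0,0,0,0,0,0,0,0,0,0,0,0,0,0,0,0,0,0,0,0,0,0,0,0,0,0,0,0], jaw=255)

```text
clock: 3.43
position: [0.5613, -0.3883, 0.0153]
ee_rot: [0.002, 0.708, 0.707, 0.0]
contact_force: [-1.0, -0.6, 6.9]
width: 0.0395
gripper_force: 30.8
```

Call:
apply_moves(steps=[0,0,1.5,0,0,0,4,0,0,0,7,0,0,0,10,0,0,0,12,0,0,0,12,0,0,0,12,0])

```text
clock: 4.02
position: [0.5608, -0.3877, 0.1346]
ee_rot: [0.001, 0.708, 0.707, 0.0]
contact_force: [0.5, -0.8, -2.1]
width: 0.0395
gripper_force: 30.6
```

```bash
python3 - <<'E'
from h import *
T=grab('top','top1.png');S=grab('scene','scene1.png')
T=cv2.imread('pics/top1.png');S=cv2.imread('pics/scene1.png')
o=np.zeros((600,800,3),np.uint8)
o[:,:400]=cv2.resize(T[150:270,340:420],None,fx=5,fy=5,interpolation=cv2.INTER_CUBIC)
o[:,400:]=cv2.resize(S[210:330,150:230],None,fx=5,fy=5,interpolation=cv2.INTER_CUBIC)
cv2.imwrite('pics/c4.png',o);print(get_state()['position'])
E
```

```text
[ 0.55942255 -0.38658891  0.13171142]
```

View pics/c4.png

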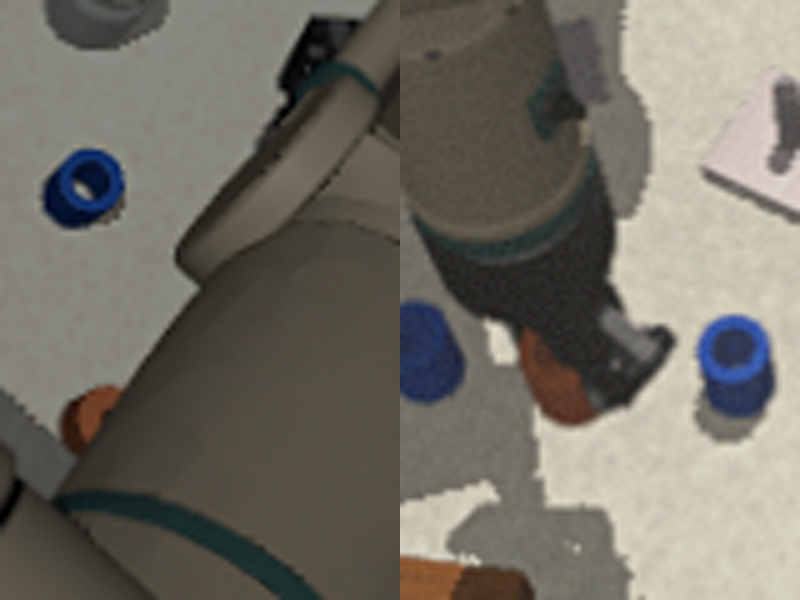

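The collar is held: it shows between the fingers in the scene view (crop about (560,370)), with the blue look-alikes untouched. I'll carry it to the pin and check the alignment.

Call:
apply_moves(steps=[-0.5,3,0,0,-1.5,6,0,0,-2,9,0,0,-2.5,12,0,0,-3,15,0,0,-3.5,18,0,0,-4,20.5,0,0,-4.3,21.8,0,0])

```text
clock: 4.78
position: [0.5148, -0.1658, 0.1312]
ee_rot: [-0.003, 0.707, 0.707, -0.001]
contact_force: [0.3, -0.7, -1.0]
width: 0.0396
gripper_force: 30.6
```

Call:
apply_moves(steps=[0,0,-1,0,0,0,-2,0,0,0,-3,0,0,0,-3,0,0,0,-3,0,0,0,-3,0,0,0,-3,0,0,0,-3,0])

```text
clock: 5.45
position: [0.5178, -0.17, 0.1037]
ee_rot: [0.0, 0.708, 0.706, 0.0]
contact_force: [-0.2, 0.3, -1.1]
width: 0.0395
gripper_force: 30.6
```

```bash
python3 - <<'E'
from h import *
grab('top','top2.png');grab('scene','scene2.png')
T=cv2.imread('pics/top2.png');S=cv2.imread('pics/scene2.png')
o=np.zeros((600,800,3),np.uint8)
o[:400,:400]=cv2.resize(T[170:250,270:350],None,fx=5,fy=5,interpolation=cv2.INTER_CUBIC)
o[:,400:]=cv2.resize(S[195:270,200:250],None,fx=8,fy=8,interpolation=cv2.INTER_CUBIC)
cv2.imwrite('pics/c5.png',o);print(get_state()['position'])
E
```

```text
[ 0.51764579 -0.16977686  0.10373118]
```

View pics/c5.png

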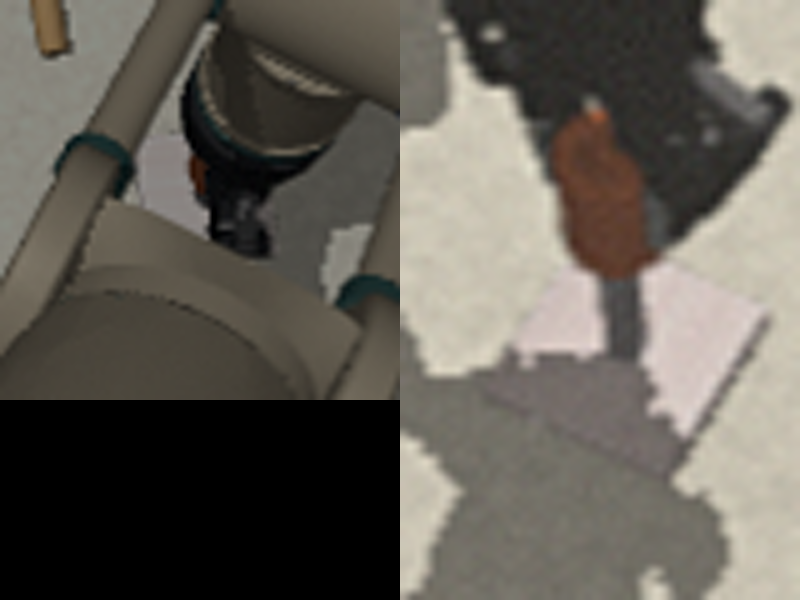

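The scene crop shows the collar just above the pin, its bottom apex at about (612,278), with the pin below it near (622,330). I'll compare this with the predicted outline.

```bash
python3 - <<'E'
from h import *
S=cv2.imread('pics/scene2.png')
h=cv2.cvtColor(S,cv2.COLOR_BGR2HSV)
m=((h[...,0]<15)|(h[...,0]>172))&(h[...,1]>90)
for v in range(205,234):
    u=np.where(m[v,205:245])[0]+205
    if len(u): print(v,u.min(),u.max(),end=' | ')
print()
a=np.linspace(0,2*np.pi,73)
for z in(.0935,.1435):
    P=np.array([proj('scene',(.5178+.02*np.cos(t),-.173+.02*np.sin(t),z)) for t in a]);print(z,P.min(0),P.max(0),P.mean(0))
for p in((.5178,-.173,.012),(.5178,-.173,.05),(.5178,-.173,.078)): print(proj('scene',p))
E
```

```text
209 222 225 | 210 221 225 | 211 220 225 | 212 219 226 | 213 219 226 | 214 219 228 | 215 219 229 | 216 219 229 | 217 220 230 | 218 220 229 | 219 220 229 | 220 221 229 | 221 221 229 | 222 221 229 | 223 221 229 | 224 221 230 | 225 221 230 | 226 222 231 | 227 223 231 | 228 224 229 | 229 225 228 | 
0.0935 [219.10037694 216.69435387] [233.32464152 228.62554635] [226.29300737 222.66941873]
0.1435 [217.6837142  206.40202695] [232.50075801 218.5665184 ] [225.17661347 212.4922505 ]
[227.86452443 237.53973405]
[227.12175372 230.80240742]
[226.54640073 225.57850047]
```

The outline agrees to about 1 mm. Lowering gently in stages.

Call:
apply_moves(steps=[0.05,0,-0.5,0,0.05,0,-1,0,0.05,0,-1.5,0,0.05,0,-2,0,0.05,0,-2.5,0,0.05,0,-3,0,0.05,0,-3.5,0,0.05,0,-3.5,0])

```text
clock: 6.22
position: [0.5171, -0.1691, 0.0671]
ee_rot: [-0.001, 0.708, 0.707, -0.0]
contact_force: [0.4, 0.2, -0.6]
width: 0.0397
gripper_force: 30.6
```

Call:
apply_moves(steps=[0,0,-0.5,0,0,0,-1,0,0,0,-1.5,0,0,0,-2,0,0,0,-2.5,0,0,0,-3,0,0,0,-3.5,0,0,0,-3.8,0])

```text
clock: 6.88
position: [0.5176, -0.1693, 0.0295]
ee_rot: [-0.0, 0.708, 0.707, -0.0]
contact_force: [0.0, 0.2, -1.6]
width: 0.0393
gripper_force: 30.6
```

Call:
apply_moves(steps=[0,0,-0.2,0,0,0,-0.4,0,0,0,-0.5,0,0,0,-0.5,0,0,0,-0.5,0])

```text
clock: 7.3
position: [0.5177, -0.1693, 0.0272]
ee_rot: [0.0, 0.707, 0.707, 0.0]
contact_force: [-4.1, 2.4, 11.9]
width: 0.0398
gripper_force: 31.7
```

Seated on the base. Release, then rise.

Call:
apply_moves(steps=[0,0,0.3,0,0,0,0.3,0,0,0,0.3,0,0,0,0.3,0,0,0,0.3,0,0,0,0.3,0,0,0,0.3,0,0,0,0.3,0], jaw=0)

```text
clock: 7.97
position: [0.5179, -0.1694, 0.0281]
ee_rot: [-0.0, 0.708, 0.707, -0.0]
contact_force: [0.5, -0.1, 0.4]
width: 0.0853
gripper_force: 0.0
```

Call:
apply_moves(steps=[0,0,2,0,0,0,5,0,0,0,8,0,0,0,11,0,0,0,14,0,0,0,17,0,0,0,20,0,0,0,20,0])

```text
clock: 8.63
position: [0.5211, -0.1709, 0.2348]
ee_rot: [0.006, 0.708, 0.707, 0.002]
contact_force: [1.0, -0.2, 0.5]
width: 0.0859
gripper_force: 0.0
```

```bash
python3 - <<'E'
from h import *
grab('scene','scene3.png');S=cv2.imread('pics/scene3.png')
h=cv2.cvtColor(S,cv2.COLOR_BGR2HSV)
m=(((h[...,0]<15)|(h[...,0]>172))&(h[...,1]>90)).astype(np.uint8)
N,L,st,ce=cv2.connectedComponentsWithStats(m)
print([(st[i],ce[i]) for i in range(1,N) if st[i,4]>40 and 160<ce[i][0]<260 and ce[i][1]>190])
print(proj('scene',(.5178,-.173,.062)),proj('scene',(.5178,-.173,.012)))
a=np.linspace(0,2*np.pi,73)
P=np.array([proj('scene',(.5178+.02*np.cos(t),-.173+.02*np.sin(t),z)) for z in(.012,.062) for t in a]);print(P.min(0),P.max(0))
cv2.imwrite('pics/c6.png',cv2.resize(S[90:270,150:390],None,fx=3.3,fy=3.3,interpolation=cv2.INTER_CUBIC));print(get_state()['position'],get_state()['width'])
E
```

```text
[(array([222, 224,  13,  19, 165], dtype=int32), array([228.02424242, 233.58181818])), (array([168, 249,  16,  19, 231], dtype=int32), array([175.32900433, 257.87878788]))]
[226.87819786 228.59159544] [227.86452443 237.53973405]
[219.93713922 222.77138949] [234.53734349 243.37987213]
[ 0.51982509 -0.17031116  0.23192394] 0.08550407257225975
```

View pics/c6.png

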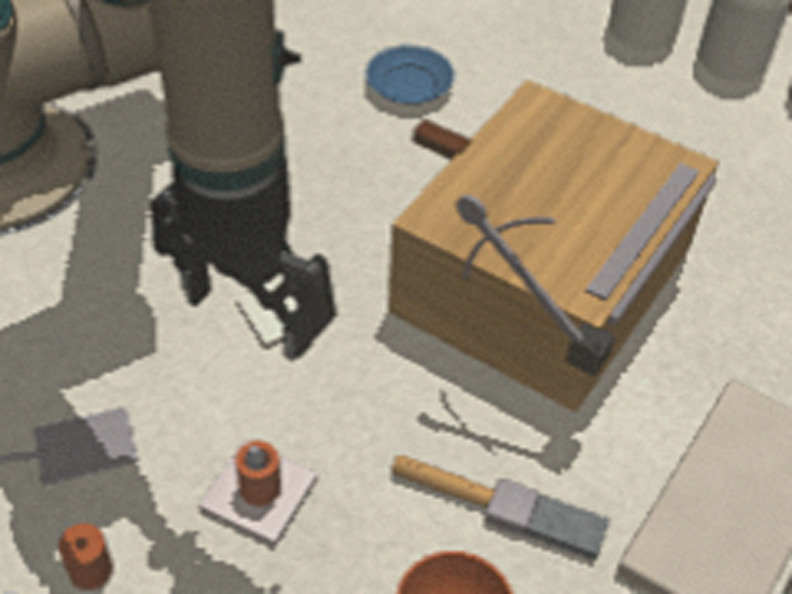

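The collar is on the base around the pin (crop (258,470)) and released. The pull is at crop (440,138), and the pointer stands clear of the path. Next, the pull.

Call:
apply_moves(steps=[-4,3,1,7,-7,6,1,14,-9,9,1,21,-10,12,1,28,-10,15,1,35,-10,18,1,42,-10,18,1,45,-10,18,1,45])

```text
clock: 9.35
position: [0.4167, 0.0121, 0.2373]
ee_rot: [-0.001, 0.381, 0.924, -0.0]
contact_force: [-0.3, -0.1, 0.3]
width: 0.0854
gripper_force: 0.0
```

Call:
apply_moves(steps=[0,3,0,7,0,6,0,14,1,9,0,21,2,12,0,28,3,15,0,35,4,17,0,42,4.8,19.2,0,45,4.8,19.2,0,45])

```text
clock: 10.02
position: [0.4677, 0.2052, 0.237]
ee_rot: [-0.0, -0.0, 1.0, 0.001]
contact_force: [0.7, -0.3, -0.4]
width: 0.0855
gripper_force: 0.0
```

Call:
apply_moves(steps=[0,0,0,0,0,0,0,0,0,0,0,0,0,0,0,0])

```text
clock: 10.35
position: [0.4656, 0.2014, 0.2382]
ee_rot: [-0.0, 0.002, 1.0, -0.0]
contact_force: [-0.4, 0.3, -0.3]
width: 0.0856
gripper_force: 0.0
```

Call:
apply_moves(steps=[0,0.1,-3,0,0,0.1,-6,0,0,0.1,-8,0,0,0.1,-10,0,0,0.1,-12,0,0,0.1,-13.5,0,0,0.1,-13.5,0,0,0.1,-13.5,0])

```text
clock: 11.02
position: [0.4654, 0.2029, 0.1031]
ee_rot: [-0.001, 0.001, 1.0, -0.0]
contact_force: [0.6, 0.4, 1.0]
width: 0.0851
gripper_force: 0.0
```

Call:
apply_moves(steps=[0,0,0,0,0,0,0,0,0,0,0,0,0,0,0,0,0,0,0,0,0,0,0,0,0,0,0,0,0,0,0,0], jaw=255, newtons=50)

```text
clock: 11.68
position: [0.4663, 0.2047, 0.1042]
ee_rot: [0.001, 0.001, 1.0, 0.001]
contact_force: [-1.4, 4.9, 5.7]
width: 0.0232
gripper_force: 50.9
```

Call:
apply_moves(steps=[0.02,0.1,1,0,0.08,0.2,2,0,0.2,0.2,3,0,0.32,0.2,4,0,0.5,0.2,5,0,0.72,0.2,5.9,0,1,0.2,6.9,0,1.27,0.2,7.9,0])

```text
clock: 12.35
position: [0.4783, 0.2046, 0.1823]
ee_rot: [-0.001, 0.001, 1.0, -0.001]
contact_force: [3.0, -0.4, -5.8]
width: 0.0231
gripper_force: 49.6
```

Call:
apply_moves(steps=[0.35,0,0.95,0,0.7,0,1.9,0,1.1,0,2.8,0,1.55,0,3.7,0,2.05,0,4.6,0,2.54,0,5.4,0,3.1,0,6.2,0,3.1,0,6.2,0])

```text
clock: 13.02
position: [0.5099, 0.2046, 0.2459]
ee_rot: [-0.0, 0.001, 1.0, -0.001]
contact_force: [-0.8, -5.3, -5.0]
width: 0.0233
gripper_force: 51.9
```

Call:
apply_moves(steps=[0,0,0,0,0,0,0,0,0,0,0,0,0,0,0,0])

```text
clock: 13.35
position: [0.5092, 0.2046, 0.245]
ee_rot: [-0.001, 0.001, 1.0, -0.001]
contact_force: [-1.2, -6.3, -3.4]
width: 0.0233
gripper_force: 52.1
```

```bash
python3 - <<'E'
from h import *
grab('scene','scene4.png');grab('top','top4.png');S=cv2.imread('pics/scene4.png');print(get_state()['position'])
cv2.imwrite('pics/c7.png',cv2.resize(S[60:210,220:390],None,fx=4,fy=4,interpolation=cv2.INTER_CUBIC))
E
```

```text
[0.50921094 0.204622   0.2449777 ]
```

View pics/c7.png

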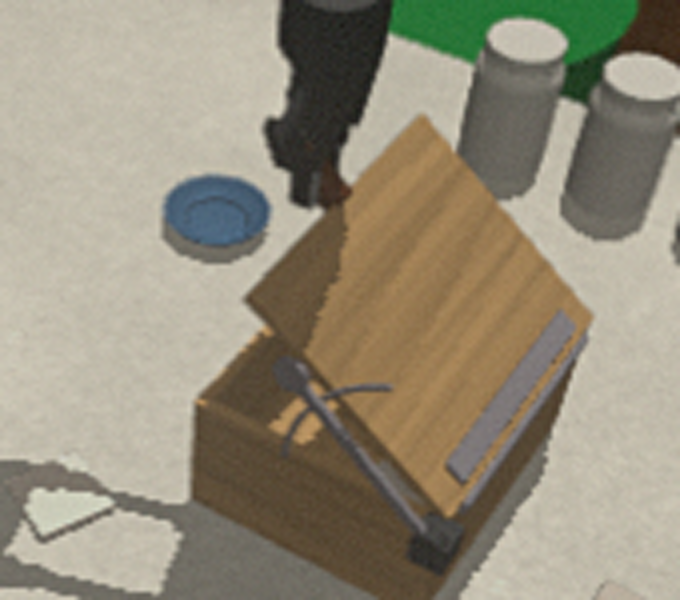

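The lid is raised, held by the pull at crop (330,190). The lid's right edge runs from (248,298) to (447,516), and the pointer from (290,375) to about (425,538). I'll work out both angles.

```bash
python3 - <<'E'
from h import *
H=np.array([.7154,.2044,.126]);yaw=np.radians(.2)
X=np.array([np.cos(yaw),np.sin(yaw),0]);Y=np.array([-np.sin(yaw),np.cos(yaw),0])
def pt(f,x0,y0,k,x,y,off):
    o,d=ray('scene',x0+(x+.5)/k-.5,y0+(y+.5)/k-.5);P=H-off*Y;q=o+d*((P-o)@Y)/(d@Y)-P;return np.array([-q@X,q[2]])
def ang(a,b): v=a-b;return a.round(4),b.round(4),np.arctan2(v[1],v[0]).round(3)
c7=lambda x,y,o:pt(0,220,60,4,x,y,o); c2=lambda x,y,o:pt(0,260,115,5,x,y,o)
print('lid',ang(c7(248,298,.13),c7(447,516,.13)))
print('ptr c7',ang(c7(290,375,.154),c7(418,530,.154)),ang(c7(305,393,.154),c7(418,530,.154)))
print('ptr c2',ang(c2(163,193,.154),c2(328,387,.154)))
print('shut lid',ang(c2(48,215,.13),c2(362,368,.13)))
for a in(.6,.64,.68): 
  P=H-.154*Y-.16*np.cos(a)*X+np.array([0,0,.16*np.sin(a)]);L=H-.13*Y-.22*np.cos(a)*X+np.array([0,0,.22*np.sin(a)])+.006*np.array([np.sin(a),0,np.cos(a)])
  print(a,'tip px crop c7',(proj('scene',P)-[219.5,59.5])*4-.5,'lid corner',(proj('scene',L)-[219.5,59.5])*4-.5)
E
```

```text
lid (array([0.1809, 0.1249]), array([0.0026, 0.0075]), np.float64(0.583))
ptr c7 (array([0.1296, 0.0981]), array([0.0137, 0.0081]), np.float64(0.661)) (array([0.1164, 0.088 ]), array([0.0137, 0.0081]), np.float64(0.661))
ptr c2 (array([0.1294, 0.0989]), array([0.0108, 0.0108]), np.float64(0.639))
shut lid (array([0.2175, 0.0083]), array([0.0012, 0.0104]), np.float64(-0.01))
0.6 tip px crop c7 [285.9970775  381.38343329] lid corner [251.62689947 294.94341016]
0.64 tip px crop c7 [291.21912919 378.33540559] lid corner [258.79919631 290.34497671]
0.68 tip px crop c7 [296.73415604 375.53137036] lid corner [266.40003626 286.07204679]
```

The lid is at about 0.59 and the pointer at about 0.65, so raise by about 0.06.

Call:
apply_moves(steps=[0.2,0,0.3,0,0.4,0,0.6,0,0.65,0,0.9,0,0.85,0,1.2,0,0.85,0,1.2,0,0.85,0,1.2,0,0.85,0,1.2,0,0.85,0,1.2,0])

```text
clock: 14.12
position: [0.5178, 0.2046, 0.2567]
ee_rot: [-0.001, 0.001, 1.0, -0.001]
contact_force: [-0.8, -4.9, -4.8]
width: 0.0234
gripper_force: 52.4
```

```bash
python3 - <<'E'
from h import *
grab('scene','scene5.png');S=cv2.imread('pics/scene5.png');s=get_state();print(s['position'],s['contact_force'],s['qd'])
cv2.imwrite('pics/c8.png',cv2.resize(S[110:210,260:350],None,fx=6,fy=6,interpolation=cv2.INTER_CUBIC))
E
```

```text
[0.51775392 0.20460889 0.2566548 ] [-0.19457587 -4.80409388 -4.6941373 ] [ 2.96530743e-03 -8.52170648e-04  7.53578266e-04  2.01606249e-03
  1.63188101e-03  3.37289974e-05]
```

View pics/c8.png

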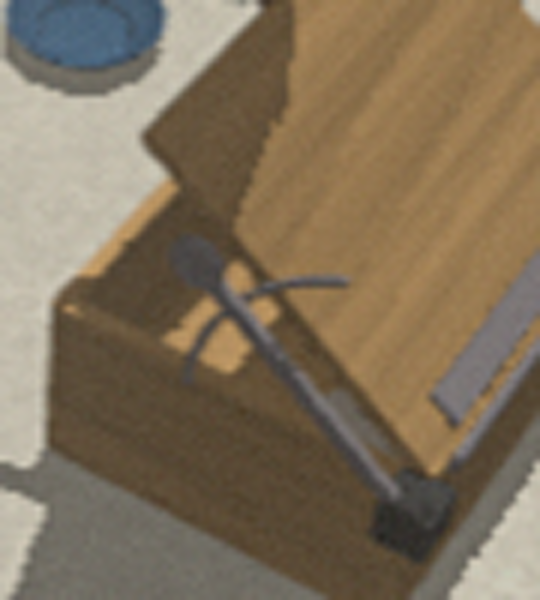

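The lid's edge, (145,135) to (432,475), and the pointer, (200,260) to (398,495), are now parallel in the view (slopes 1.185 and 1.187). Hold a moment, then hand in.

Call:
apply_moves(steps=[0,0,0,0,0,0,0,0,0,0,0,0,0,0,0,0,0,0,0,0,0,0,0,0])

```text
clock: 14.67
position: [0.5178, 0.2046, 0.2567]
ee_rot: [-0.001, 0.001, 1.0, -0.001]
contact_force: [0.7, -5.6, -4.2]
width: 0.0233
gripper_force: 52.4
```

```bash
python3 -c "
from rig import *
print(sign_off())"
```

```text
the job is handed in; nothing more can be done
None
```

I handed the job in at about 15 s: the wide collar is down on the pin's base and released, and the gripper is holding the lid still at about 0.65 rad, parallel to the pointer in the last picture; the sign-off gave no verdict.

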